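# Seat a marble tile under a spring hold-down

## Task

Load the white marble tile into the blue engraving fixture: press the red rail down with one fingertip so that the spring flap stands open, and while it is held open push the tile with the other fingertip along its channel, under the flap and fully home against the end stop. Then let go, so that the flap closes onto the tile, and move clear. The tile is only pushed, never lifted, and leave the other things on the bench alone.

Things in the scene. Friction and masses are not known exactly. Their poses are not given: they have to be found in the camera images.
- fixture: Blue engraving fixture fixed to the bench, 222 x 84 mm. Origin on the bench top under the channel's centre line; x runs along the channel to the end stop, y toward the hinge and red rail, z up. Base x -152 to +70, 6 mm thick. The tile slides on two ledges, tops at z = 12 mm (|y| 18 to 33), between guide walls (inner faces y = +-32.8, 20 mm high).
- groove (a point): Point on the floor of the open groove between the ledges: x = -100, y = 0, z = 6 mm in the fixture's frame. The groove is 36 mm wide (y), runs the whole length and is open at the robot's end, so a fingertip behind the tile may go lower than the tile's underside (z = 12 mm).
- pad (a point): Middle of the underside of the flap's black rubber pad; shut: x = 30, y = -11, z = 15.5 mm in the fixture's frame, so it bars the 8 mm thick tile. The pad spans y +6 to -28; the aluminium flap x +5 to +55, y +46 to -30. Hinge axis along x at y = 46, z = 24, in lugs 28 mm high (y 38 to 51).
- tile: Loose white marble tile, 62 x 105 x 8 mm, lying on the ledges before the flap. Origin: centre of its underside; its y axis is the long one, along the channel (either way round). Its centre starts at x = -60 to -85 mm in the fixture's frame; home, it is at x = +8 mm, with about 55 mm under the flap and beyond and its rear end at x = -44, still outside.
- flap (a joint): Spring hinge of flap and red rail (one rigid part), rad. 0 = shut with nothing beneath, 0.6 = fully open. Pressing the rail down opens it; released, it springs shut. The tile passes from about 0.15 up; resting on the tile it reads about 0.10. About 2 N (shut) to 5 N (open) on the rail holds it.
- rail (a point): Middle of the top of the red press rail, a bar 190 mm long (x -170 to +20 mm in the fixture's frame) and 23 mm wide, parallel to the channel. Shut, its top slopes up outward from y = 59, z = 18 to y = 81, z = 24; pressed to 0.3 rad it is level at z = 14, y 57 to 80; beyond that it slopes down outward. Press it anywhere along its length; a finger may slide along it.
- stop (a point): Centre of the end stop's face at the height of the ledges, x = 60.5, y = 0, z = 12 mm in the fixture's frame.
- green_spool: Bystander: green spool of solder wire, 65 x 46 x 23 mm, loose; origin under it.
- flux_pot: Bystander: beige lidded jar, 55 mm across, 60 mm high, loose; origin under its centre.
- small_box: Bystander: white ring box, 50 x 50 x 34 mm, loose; origin under its centre.
- gem_jar: Bystander: small clear gem jar, 29 mm across, 18 mm high, loose; origin under its centre.
Things that resemble listed ones, but are neither listed nor needed, are in the scene too. Leave any turquoise or yellow look-alike of the tile alone.

How it is judged:
By the outcome, as a careful person would: the job done as asked, in the order asked, and still so for the second after the job is handed in, with the robot touching nothing.
It also fails if it takes over 35 s, if anything falls off the work surface, if the arm or the gripper's body presses on something with over 40 N, if the wrist force passes 120 N, or if a joint passes its speed limit or range.

## Robot

A 6-joint arm with a two-finger parallel gripper is mounted at the origin on a cart in front of the work surface, level with it; the furniture and walls round the work are solid. World frame = base frame: x ahead of the robot, y to its left, z up, the work surface at z = 0. Lengths are in m, angles in rad, forces in N, time in s.
With the tool pointing down it reaches from about 0.3 to 0.85 m from the base axis. Payload 4.2 kg.
Tool frame: the origin (TCP) lies between the finger pads; the fingertips stand 17 mm ahead of it and the grasp point (between the pads) lies 2 mm behind it (bot.tcp_to_tips is the z of the fingertips in the tool frame, in m); z points along the fingers, y is the line along which they close (so a half turn about z gives the same grasp; the last joint's range is limited). The gripper opens to 91 mm and grips with 3 to 60 N. Pads are 32 mm wide; open, the fingers measure 118 mm over their backs; the gripper's body (76 mm by 178 mm) begins 60 mm behind the grasp point.
Start: joints at [-1.29, 0.32, 1.565, -0, 1.257, -0.02], TCP at [0.17, -0.549, 0.231] pointing down, gripper open.
Joint ranges: [-3.11, 3.11], [-0.84, 2.01], [0.21, 2.61], [-1.34, 4.49], [0.05, 2.63], [-2.56, 2.56]. Speed limits (rad/s): [2.57, 2.57, 3.14, 3.14, 3.14, 3.14].

## Interface

Orientations are given as a 3x3 rotation matrix whose columns are the frame's x, y, z axes.
In Python, from plant import bot gives the robot as it stands. The module is installed in compiled form; this text tells all that it offers.
- The arm moves only by the tool arm_command, never from a script. Its argument "commands" is a list of rows, each a list of 3 entries, a list of its own where there are three numbers: the shift along the world's x, y, z normalised to -1 to 1, where 1 is 30 mm, then the turn, a rotation vector about the world's x, y, z normalised to -1 to 1, where 1 is 6 degrees, then the finger opening in mm, from 0 to 91.2. In form: [[[x, y, z], [ax, ay, az], gripper], ...]. A call has exactly 5 rows; each row shifts and turns the commanded pose from where the row before left it; what a row does not reach is not made up. A row lasts 1/10 s, in which the tool goes at most 50 mm and 8.59 degrees, less where a joint would pass 70% of its speed; a pose out of reach is approached as far as the arm can. A call with a number of a shift or a turn outside -1 to 1 is refused whole. A call with a gripper value outside its range is refused whole. The fingers move at their own pace and stop on an object; "grip_force" is the grip in N (left out, the last holds). Time passes only in rows, so rows that do not move let the fingers close, or fill a call up. It gives the time, the measured TCP pose, the force, the opening and the grip force at its end, in the units of the state.
- bot.observe(): the state, without advancing time (a new reading comes with each control period).
- bot.capture(name): name is "scene" or "top" or "wrist"; returns (picture, depth): 384x512x3 uint8, blue, green, red; 384x512 float32, m along the optical axis (not along the pixel's ray), 0 where there is no reading.
- bot.get_calibration(name): a dict with "fov_y" (degrees; the focal length in pixels is half the picture's height over the tangent of half this angle, whatever the lens; pixels are square), "cx", "cy" (the principal point, pixels), "T" (4x4, takes a point from camera to world coordinates). Camera axes: x right, y down, z forward; pixel columns grow to the right and rows downward; lengths in m; the calibration is good to about 2 mm. A picture is of the moment at which its call begins: read the wrist's pose just before it. get_calibration takes no time and is no camera call; for the wrist camera it gives the pose at the moment of the call.
- bot.job_done(): hands the job in; it is judged then, once.
The state is a dict: "time_s": time; "joint_pos": joint angles; "qvel": joint speeds; "effort": joint torques, N m; "ee_pos": TCP position; "eef_rot": TCP orientation; "wrist_force": force on the tool from outside, world axes, zero at the start; "torque": the same for the moment, N m; "gripper_width": finger opening in m; "gripper_force": force on a finger pad.
Only numpy, scipy, OpenCV 4.12 (cv2) and the standard library are available. Lean on these libraries where they do the work, as an engineer would, in place of code of your own. Each camera call takes 0.05 s, during which the arm holds its last target. There are 200 camera calls.

## Working session

There is one attempt and no reset: what is moved stays moved. The work goes in short steps, Python scripts to look and compute and a tool call to move; the robot and the scene stay as the last step left them, time stands still between calls to the robot, and variables do not carry over. Pictures are saved under pics/ and viewed, at most 10 in all, crops included, and the job is handed in when it is done.

Besides the shell and the picture viewer there is one more tool, called after ">>>" by a JSON object that holds its "api" and its "payload", one argument or row to a line. arm_command: Moves the arm, as the interface text tells. Its arguments: {"type":"object","properties":{"commands":{"type":"array"},"grip_force":{"type":"number"}},"required":["commands"]}

```bash
mkdir -p pics
cat > h.py <<'E'
import numpy as np, cv2
from plant import bot
def cap(n):
    c=bot.get_calibration(n); im,d=bot.capture(n); return im,d,c
def pts(d,c):
    f=d.shape[0]/2/np.tan(np.radians(c['fov_y'])/2)
    v,u=np.mgrid[:d.shape[0],:d.shape[1]]
    P=np.stack([(u-c['cx'])/f*d,(v-c['cy'])/f*d,d],-1)
    return P@c['T'][:3,:3].T+c['T'][:3,3]
E
python3 - <<'E'
from h import *
ims=[]
for n in('top','scene'):
    im,d,c=cap(n); np.savez(n+'.npz',im=im,d=d,T=c['T'],fov=c['fov_y'],cx=c['cx'],cy=c['cy'])
    print(n,c['T'].round(3).tolist(),c['fov_y']); cv2.imwrite(f'pics/{n}.png',cv2.resize(im,(800,600)))
print({k:np.round(v,3).tolist() for k,v in bot.observe().items()},bot.tcp_to_tips)
E
```

```text
top [[-0.012, -0.984, 0.175, 0.357], [-1.0, 0.009, -0.019, -0.037], [0.017, -0.175, -0.984, 1.277], [0.0, 0.0, 0.0, 1.0]] 47.34287340811875
scene [[-0.812, -0.348, 0.469, 0.017], [-0.584, 0.463, -0.667, 0.746], [0.015, -0.815, -0.579, 0.746], [0.0, 0.0, 0.0, 1.0]] 57.46275335900107
{'time_s': 0.1, 'joint_pos': [-1.29, 0.32, 1.566, 0.0, 1.257, -0.02], 'qvel': [-0.002, -0.002, -0.003, 0.001, 0.001, -0.002], 'effort': [-0.0, -41.333, -23.251, 0.073, 0.042, -0.0], 'ee_pos': [0.17, -0.549, 0.23], 'eef_rot': [[0.955, 0.296, -0.0], [0.296, -0.955, 0.001], [0.0, -0.002, -1.0]], 'wrist_force': [0.013, -0.705, 0.28], 'torque': [-0.049, 0.014, -0.057], 'gripper_force': 0.0, 'gripper_width': 0.091} 0.017
```

View pics/top.png

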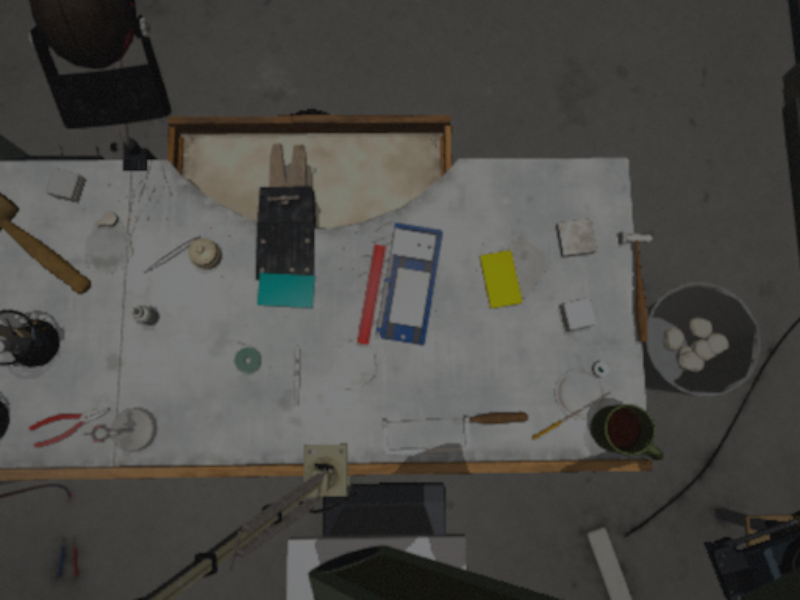

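View pics/scene.png

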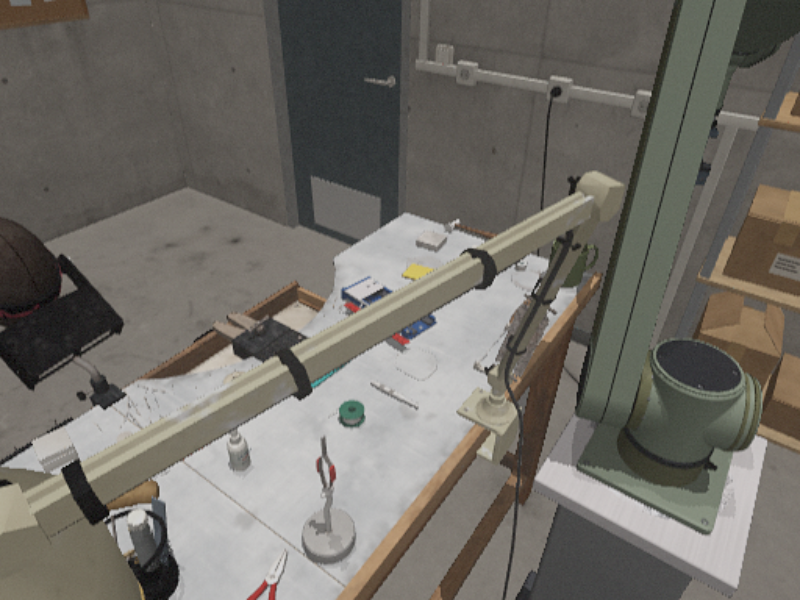

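Top view: the blue fixture is at (410,285), with the white tile in its channel at (409,295). The aluminium flap is at (412,243) and the red rail at (372,295). The yellow (500,278) and turquoise (286,291) tiles are look-alikes. The tile meant is the white one in the fixture.

Run:
```python
from h import *
z=np.load('top.npz'); im,d=z['im'],z['d']; c=dict(T=z['T'],fov_y=float(z['fov']),cx=float(z['cx']),cy=float(z['cy']))
P=pts(d,c); hsv=cv2.cvtColor(im,cv2.COLOR_BGR2HSV)
H,S,V=[hsv[...,i].astype(int) for i in range(3)]
box=np.zeros(d.shape,bool); box[140:224,225:285]=1
for n,m in dict(red=((H<10)|(H>170))&(S>120)&box,blue=(H>100)&(H<125)&(S>120)&box,white=(S<60)&(V>120)&box).items():
    k=cv2.connectedComponentsWithStats(m.astype(np.uint8)); 
    for i in range(1,k[0]):
        if k[2][i,4]<60: continue
        Q=P[k[1]==i]; r=cv2.minAreaRect((Q[:,:2]*1000).astype(np.float32)); print(n,k[2][i],np.round(r[0],1),np.round(r[1],1),round(r[2],1),'z',np.percentile(Q[:,2],[10,50,90]).round(4))
# the lamp/other high things
m=(P[...,2]>0.05)&(d>0)&(P[...,0]>-0.1)&(abs(P[...,1])<0.6)&(P[...,2]<1.2)
k=cv2.connectedComponentsWithStats(m.astype(np.uint8))
for i in range(1,k[0]):
    if k[2][i,4]>40:
        Q=P[k[1]==i]; print('high',k[2][i],Q.min(0).round(2),Q.max(0).round(2))
cv2.imwrite('pics/crop.png',cv2.resize(im[120:240,190:350],(800,600),interpolation=cv2.INTER_CUBIC))
```

```text
red [229 157  18  63 425] [590.2   7.3] [ 20.2 192.7] 79.7 z [0.0182 0.0225 0.0262]
blue [269 177   9  43  90] [558.  -96.5] [  6.9 128.8] 79.7 z [0.0054 0.0193 0.0234]
blue [251 208  14  11 108] [515.  -51.2] [35.3 29.6] 79.8 z [0.0037 0.0073 0.0111]
white [262 140  23  30 152] [692.8 -99.1] [67.  90.1] 88.6 z [-0.0023  0.0008  0.0041]
white [251 147  27  19 337] [679.6 -71.9] [72.  45.3] 79.8 z [0.0259 0.0293 0.0327]
white [250 172  24  36 638] [494.4 -48.1] [ 56.  275.3] 79.8 z [0.0176 0.0213 0.0244]
white [262 212  23  12 146] [502.1 -96.2] [64.9 33.8] 89.2 z [-0.0031  0.      0.0036]
high [  18    0   91   93 5496] [0.87 0.38 0.05] [1.07 0.58 0.31]
high [ 83 196  13  11  99] [0.53 0.41 0.05] [0.56 0.43 0.1 ]
high [ 13 203  17  28 185] [0.46 0.57 0.05] [0.54 0.6  0.12]
high [381 259  43  36 517] [ 0.28 -0.49  0.05] [ 0.38 -0.39  0.1 ]
high [ 51 272  32  11 124] [0.33 0.42 0.05] [0.35 0.45 0.23]
high [  88  297  126   87 2015] [0.16 0.07 0.05] [0.29 0.25 0.49]
high [ 450  327   62   57 2428] [ 0.11 -0.6   0.21] [ 0.22 -0.37  0.61]
high [ 197  349  160   35 3314] [ 0.09 -0.17  0.08] [0.2  0.1  0.65]
```

View pics/crop.png

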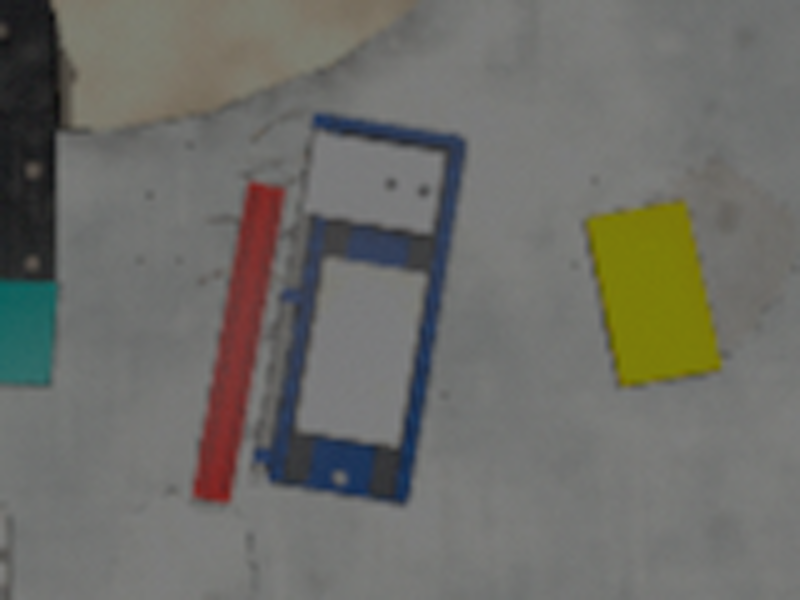

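Crop: the white tile's corners are at (322,255), (428,270), (398,448) and (296,435), and its far end faces the flap. The turquoise tile at left and the yellow one at right are the look-alikes. The fixture x axis points about -10.2° in the world, with its origin near (0.652,-0.075).

Run:
```python
from h import *
z=np.load('top.npz'); im,d=z['im'],z['d']; c=dict(T=z['T'],fov_y=float(z['fov']),cx=float(z['cx']),cy=float(z['cy']))
P=pts(d,c)
a=np.radians(-10.2);u=np.array([np.cos(a),np.sin(a)]);v=np.array([-u[1],u[0]]);O=np.array([.6516,-.0749])
for x,y in[(322,255),(428,270),(398,448),(296,435),(361,352)]:
    p=P[int(120+y/5),int(190+x/5)]; q=p[:2]-O; print((q@u*1000).round(1),(q@v*1000).round(1),p.round(4))
s=np.load('scene.npz'); 
for nm in('top','scene'):
    z=np.load(nm+'.npz'); P=pts(z['d'],dict(T=z['T'],fov_y=float(z['fov']),cx=float(z['cx']),cy=float(z['cy']))).reshape(-1,3)
    Q=P[(P[:,0]>.1)&(P[:,0]<.5)&(abs(P[:,1])<.45)&(P[:,2]>.03)]
    for lo in np.arange(0.03,.8,.07):
        R=Q[(Q[:,2]>=lo)&(Q[:,2]<lo+.07)&(Q[:,1]>0.0)]
        if len(R)>5: print(nm,'z',lo.round(2),len(R),R.min(0).round(3),R.max(0).round(3))
# robot arm heights along its direction
    h=np.array([np.cos(-1.27),np.sin(-1.27)]);r=P[:,:2]@h;t=P[:,:2]@np.array([-h[1],h[0]])
    for lo in np.arange(0,.7,.1):
        m=(r>lo)&(r<lo+.1)&(abs(t)<.2)&(P[:,2]>.1)
        if m.sum()>5: print('arm r',lo.round(1),m.sum(),'t',t[m].min().round(3),t[m].max().round(3),'z',P[m,2].min().round(3),P[m,2].max().round(3))
```

```text
-18.9 30.5 [ 0.6384 -0.0415  0.015 ]
-17.0 -32.1 [ 0.6292 -0.1035  0.0132]
-123.4 -31.4 [ 0.5246 -0.084   0.0175]
-126.5 27.0 [ 0.5319 -0.0259  0.0114]
-72.7 -2.2 [ 0.5797 -0.0642  0.0238]
top z 0.03 355 [0.127 0.007 0.03 ] [0.477 0.448 0.1  ]
top z 0.1 522 [0.102 0.    0.1  ] [0.353 0.446 0.17 ]
top z 0.17 677 [0.1  0.   0.17] [0.35  0.438 0.24 ]
top z 0.24 741 [0.107 0.    0.24 ] [0.243 0.195 0.31 ]
top z 0.31 616 [0.123 0.    0.31 ] [0.223 0.223 0.38 ]
top z 0.38 520 [0.14 0.   0.38] [0.195 0.251 0.45 ]
top z 0.45 37 [0.159 0.222 0.45 ] [0.169 0.25  0.487]
arm r 0.0 1416 t 0.136 0.148 z 0.1 0.498
arm r 0.1 1292 t 0.14 0.145 z 0.246 0.619
arm r 0.2 119 t 0.14 0.142 z 0.57 0.65
arm r 0.4 825 t -0.036 0.156 z 0.102 0.609
arm r 0.5 1430 t -0.028 0.185 z 0.1 0.43
arm r 0.6 176 t -0.009 0.039 z 0.213 0.337
scene z 0.03 523 [0.103 0.031 0.03 ] [0.347 0.439 0.1  ]
scene z 0.1 751 [0.1   0.001 0.1  ] [0.352 0.445 0.17 ]
scene z 0.17 881 [0.1   0.002 0.17 ] [0.352 0.437 0.24 ]
scene z 0.24 994 [0.1   0.002 0.24 ] [0.241 0.197 0.31 ]
scene z 0.31 1128 [0.1   0.001 0.31 ] [0.222 0.225 0.38 ]
scene z 0.38 1046 [0.1  0.   0.38] [0.193 0.253 0.45 ]
scene z 0.45 597 [0.126 0.    0.45 ] [0.175 0.449 0.52 ]
scene z 0.52 2647 [0.112 0.258 0.52 ] [0.186 0.45  0.559]
arm r 0.0 7028 t -0.089 0.147 z 0.101 0.622
arm r 0.1 1953 t 0.001 0.144 z 0.247 0.665
arm r 0.2 634 t -0.04 0.141 z 0.578 0.652
arm r 0.3 347 t -0.052 0.034 z 0.558 0.607
arm r 0.4 200 t -0.054 -0.018 z 0.293 0.574
arm r 0.5 303 t -0.054 -0.015 z 0.334 0.541
```

>>> {"api": "arm_command", "payload": {
  "commands": [
    [[0.56, 0.89, 0], [0, 0, -0.23], 56],
    [[0.56, 0.89, 0], [0, 0, -0.23], 56],
    [[0.56, 0.89, 0], [0, 0, -0.23], 56],
    [[0.56, 0.89, 0], [0, 0, -0.23], 56],
    [[0.56, 0.89, 0], [0, 0, -0.23], 56]
  ]
}}

```text
time_s: 0.6
ee_pos: [0.2547, -0.4143, 0.2306]
eef_rot: [[0.984, 0.178, -0.0], [0.178, -0.984, 0.001], [-0.0, -0.001, -1.0]]
wrist_force: [0.9, -0.4, 0.3]
gripper_width: 0.0564
gripper_force: 0.0
```

>>> {"api": "arm_command", "payload": {
  "commands": [
    [[0.56, 0.89, 0], [0, 0, -0.23], 56],
    [[0.56, 0.89, 0], [0, 0, -0.23], 56],
    [[0.56, 0.89, 0], [0, 0, -0.23], 56],
    [[0.56, 0.89, 0], [0, 0, -0.23], 56],
    [[0.56, 0.89, 0], [0, 0, -0.23], 56]
  ]
}}

```text
time_s: 1.1
ee_pos: [0.3387, -0.2809, 0.2307]
eef_rot: [[0.998, 0.059, -0.0], [0.059, -0.998, 0.0], [-0.0, -0.0, -1.0]]
wrist_force: [0.0, 0.3, -0.3]
gripper_width: 0.0561
gripper_force: 0.0
```

>>> {"api": "arm_command", "payload": {
  "commands": [
    [[0.56, 0.89, 0], [0, 0, -0.23], 56],
    [[0.56, 0.89, 0], [0, 0, -0.23], 56],
    [[0.56, 0.89, 0], [0, 0, -0.23], 56],
    [[0.56, 0.89, 0], [0, 0, -0.23], 56],
    [[0.56, 0.89, 0], [0, 0, -0.23], 56]
  ]
}}

```text
time_s: 1.6
ee_pos: [0.4227, -0.1474, 0.2307]
eef_rot: [[0.998, -0.061, -0.001], [-0.061, -0.998, 0.0], [-0.001, -0.0, -1.0]]
wrist_force: [0.3, -1.4, -0.2]
gripper_width: 0.0559
gripper_force: 0.0
```

Run:
```python
from h import *
im,d,c=cap('wrist'); np.savez('w1.npz',im=im,d=d,T=c['T'],fov=c['fov_y'],cx=c['cx'],cy=c['cy']); print(c['T'].round(3).tolist(),c['fov_y'])
cv2.imwrite('pics/w1.png',cv2.resize(im,(800,600)))
s=bot.observe(); print(s['ee_pos'],s['eef_rot'].round(3).tolist(),s['joint_pos'].round(2),s['wrist_force'])
```

```text
[[-0.061, -0.958, -0.279, 0.501], [-0.998, 0.059, 0.017, -0.153], [0.0, 0.279, -0.96, 0.385], [0.0, 0.0, 0.0, 1.0]] 64.49719110188418
[ 0.42482094 -0.14430966  0.23073525] [[0.998, -0.06, 0.002], [-0.06, -0.998, 0.003], [0.002, -0.004, -1.0]] [-0.36  0.12  1.83  0.    1.19  1.27] [1.04172968 2.23952791 0.10720445]
```

View pics/w1.png

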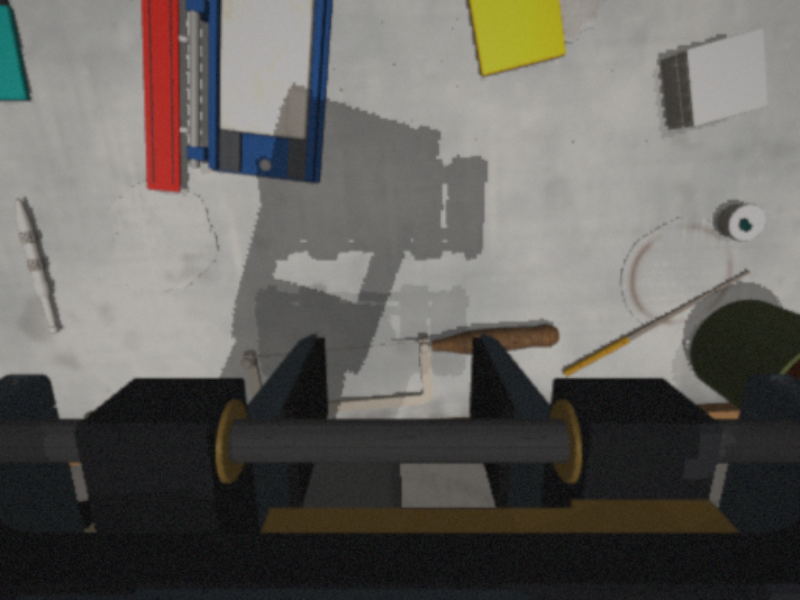

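Wrist view: the tile's rear edge runs from (220,130) to (308,138). The rail's near end is at (165,188) and the base's near edge at (210–320,170–180). The cut at the base is clear of other things.

>>> {"api": "arm_command", "payload": {
  "commands": [
    [[0.56, 0.87, 0], [0, 0, -0.23], 56],
    [[0.56, 0.87, 0], [0, 0, -0.23], 56],
    [[0.56, 0.87, 0], [0, 0, -0.23], 56],
    [[0.56, 0.87, 0], [0, 0, -0.23], 56],
    [[0.5, 0.87, 0], [0, 0, -0.21], 56]
  ]
}}

```text
time_s: 2.15
ee_pos: [0.505, -0.0172, 0.2306]
eef_rot: [[0.984, -0.179, -0.001], [-0.179, -0.984, -0.0], [-0.001, 0.0, -1.0]]
wrist_force: [0.6, 0.3, -0.1]
gripper_width: 0.0562
gripper_force: 0.0
```

Run:
```python
from h import *
im,d,c=cap('wrist'); np.savez('w2.npz',im=im,d=d,T=c['T'],fov=c['fov_y'],cx=c['cx'],cy=c['cy'])
cv2.imwrite('pics/w2.png',cv2.resize(im,(800,600)))
s=bot.observe(); print(s['ee_pos'],s['eef_rot'].round(3).tolist(),s['joint_pos'].round(2),s['wrist_force'])
for n in('w1','w2'):
    z=np.load(n+'.npz');im=z['im'];P=pts(z['d'],dict(T=z['T'],fov_y=float(z['fov']),cx=float(z['cx']),cy=float(z['cy'])))
    hsv=cv2.cvtColor(im,cv2.COLOR_BGR2HSV).astype(int);H,S,V=hsv[...,0],hsv[...,1],hsv[...,2]
    m=((H<8)|(H>172))&(S>130)&(P[...,2]<.04)&(P[...,2]>.01)&(P[...,0]>.4)
    k=cv2.connectedComponentsWithStats(m.astype(np.uint8)); i=1+k[2][1:,4].argmax(); Q=P[k[1]==i]
    r=cv2.minAreaRect((Q[:,:2]*1000).astype(np.float32)); print(n,'rail',np.round(r[0],1),np.round(r[1],1),round(r[2],2),'z',np.percentile(Q[:,2],[5,50,95]).round(4))
    m=((H>100)&(H<125)&(S>120)&(P[...,2]<.04)&(P[...,0]>.4)&(P[...,1]<0.05))
    k=cv2.connectedComponentsWithStats(m.astype(np.uint8))
    Q=P[m]; r=cv2.minAreaRect((Q[:,:2]*1000).astype(np.float32)); print('blue',np.round(r[0],1),np.round(r[1],1),round(r[2],2),np.percentile(Q[:,2],[5,50,95]).round(4))
```

```text
[ 0.50724345 -0.01387165  0.23055842] [[0.984, -0.177, 0.002], [-0.177, -0.984, 0.003], [0.001, -0.004, -1.0]] [-0.05  0.21  1.72  0.    1.21  1.7 ] [3.07257049 2.9018307  0.32925632]
w1 rail [556.8  11.4] [ 22.1 126.8] 79.61 z [0.018  0.0215 0.0247]
blue [561.4 -57. ] [ 92.1 123.3] 80.19 [0.0056 0.0184 0.0276]
w2 rail [587.6   6. ] [ 21.2 188.6] 79.94 z [0.0184 0.0218 0.025 ]
blue [592.2 -61. ] [ 87.8 183.9] 79.68 [0.0057 0.0194 0.0235]
```

View pics/w2.png

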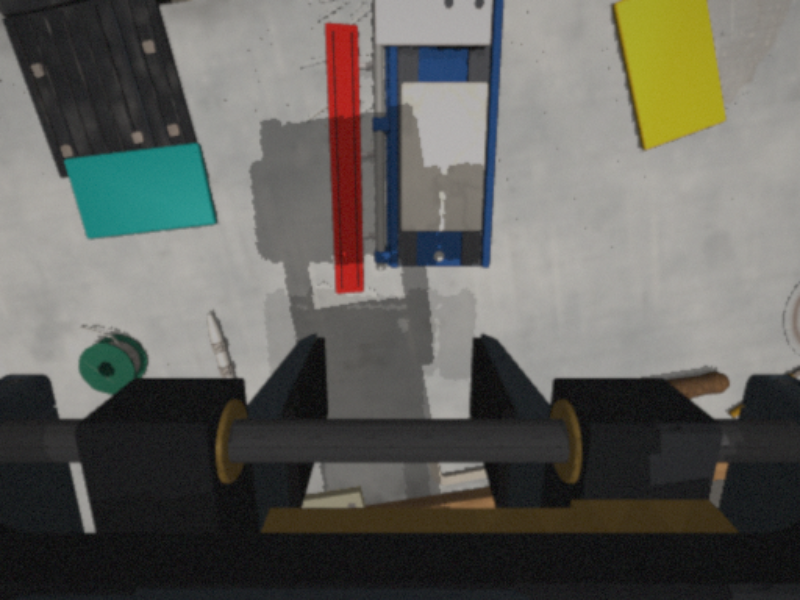

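Wrist view 2: the tile's corners are at (401,82), (488,82), (483,232) and (400,231). The base's near edge is at (382–490,265), the flap's edge at row 46, and the rail runs from (342,24) to (350,291).

Run:
```python
from h import *
z=np.load('w2.npz');T=z['T'];f=192/np.tan(np.radians(float(z['fov']))/2)
def ray(x,y,h):
    x,y=x*.64,y*.64; r=T[:3,:3]@[(x-z['cx'])/f,(y-z['cy'])/f,1]; return (T[:3,3]+r*(h-T[2,3])/r[2])[:2]
a=np.radians(-10.2);u=np.array([np.cos(a),np.sin(a)]);v=np.array([-u[1],u[0]]);O=np.array([.6516,-.0749])
P=pts(z['d'],dict(T=T,fov_y=float(z['fov']),cx=float(z['cx']),cy=float(z['cy'])))
for n,x,y,h in[('t',401,82,.02),('t',488,82,.02),('t',483,232,.02),('t',400,231,.02),('base',490,265,.006),('base',405,265,.006),('flapedge',377,44,.029),('flapedge',490,46,.029),('railfar',342,24,.021),('railnear',350,291,.021)]:
    p=ray(x,y,h); q=p-O; print(n,'fix',(q@u*1000).round(1),(q@v*1000).round(1),'depth z',P[int(y*.64)-3,int(x*.64),2].round(4))
s=bot.observe(); q=s['ee_pos'][:2]-O; print('tcp fix',q@u*1000,q@v*1000,s['ee_pos'],s['wrist_force'])
for b in((150,60),):
    m=P[70:140,262:305,2]; print('tile z',np.median(m))
```

```text
t fix -19.7 27.5 depth z 0.0121
t fix -19.7 -33.7 depth z 0.0129
t fix -125.1 -35.4 depth z 0.0195
t fix -124.2 28.2 depth z 0.0179
base fix -153.7 -44.9 depth z 0.0042
base fix -153.6 24.1 depth z 0.0129
flapedge fix 2.4 43.7 depth z 0.028
flapedge fix 1.1 -32.4 depth z 0.0285
railfar fix 16.4 67.7 depth z -0.0001
railnear fix -171.4 67.7 depth z 0.0227
tcp fix -152.88227278428053 34.50049512913645 [ 0.50724345 -0.01387165  0.23055842] [3.07257049 2.9018307  0.32925632]
tile z 0.020142184193174095
```

>>> {"api": "arm_command", "payload": {
  "commands": [
    [[-0.02, -0.11, -0.9], [0.49, -0.09, 0], 56],
    [[0, 0, -0.9], [0, 0, 0], 56],
    [[0, 0, -0.9], [0, 0, 0], 56],
    [[0, 0, -0.9], [0, 0, 0], 56],
    [[0, 0, -0.9], [0, 0, 0], 56]
  ]
}}

```text
time_s: 2.7
ee_pos: [0.5036, -0.0218, 0.0948]
eef_rot: [[0.984, -0.177, 0.009], [-0.178, -0.983, 0.051], [-0.0, -0.052, -0.999]]
wrist_force: [1.0, -0.9, 0.4]
gripper_width: 0.056
gripper_force: 0.0
```

>>> {"api": "arm_command", "payload": {
  "commands": [
    [[0, 0, -0.5], [0, 0, 0], 56],
    [[0, 0, -0.4], [0, 0, 0], 56],
    [[0, 0, -0.3], [0, 0, 0], 56],
    [[0, 0, -0.2], [0, 0, 0], 56],
    [[0, 0, 0], [0, 0, 0], 56]
  ]
}}

```text
time_s: 3.2
ee_pos: [0.5038, -0.0215, 0.0536]
eef_rot: [[0.984, -0.178, 0.009], [-0.178, -0.983, 0.051], [-0.001, -0.052, -0.999]]
wrist_force: [0.2, 0.4, -0.2]
gripper_width: 0.056
gripper_force: 0.0
```

Run:
```python
from h import *
im,d,c=cap('wrist')
cv2.imwrite('pics/w3.png',cv2.resize(im,(800,600)))
s=bot.observe(); print(s['ee_pos'],s['eef_rot'].round(3).tolist(),s['wrist_force'])
O=np.array([.6492,-.0770]);a=np.radians(-10.2);u=np.array([np.cos(a),np.sin(a)]);v=np.array([-u[1],u[0]]);q=s['ee_pos'][:2]-O;print(q@u,q@v)
```

```text
[ 0.50415963 -0.02155581  0.05411027] [[0.984, -0.178, 0.01], [-0.178, -0.983, 0.051], [0.0, -0.052, -0.999]] [ 0.2271451  -0.7161846   0.97707649]
-0.15256641038541052 0.028883490307630037
```

View pics/w3.png

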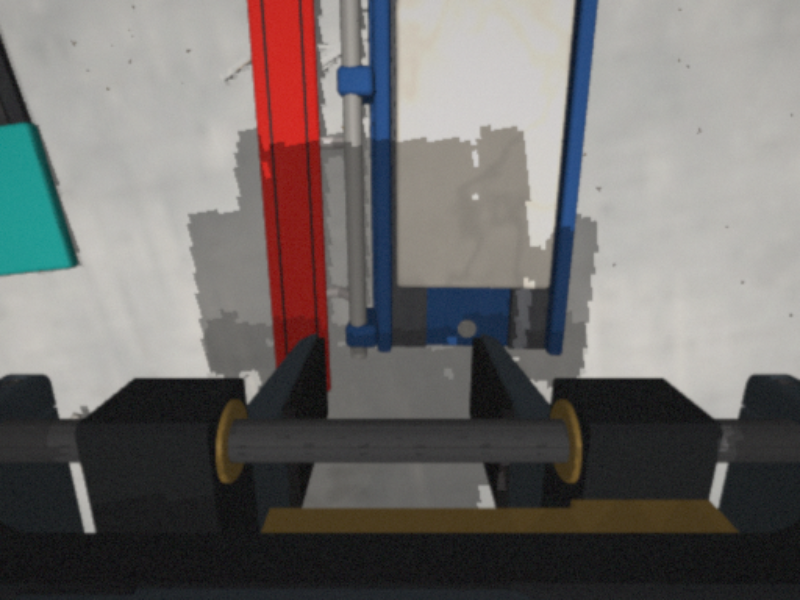

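Wrist view at low height: the tile's rear edge is at row 287 (x 397–550). The groove spans x 427–511 at row 345, and the rail x 283–328 at row 335. I'll refine the lateral position from this still pose.

Run:
```python
from h import *
im,d,c=cap('wrist'); T=c['T'];f=192/np.tan(np.radians(c['fov_y'])/2);s=bot.observe();print(s['ee_pos'])
def ray(x,y,h):
    x,y=x*.64,y*.64; r=T[:3,:3]@[(x-c['cx'])/f,(y-c['cy'])/f,1]; return (T[:3,3]+r*(h-T[2,3])/r[2])[:2]
O=np.array([.6492,-.0770]);a=np.radians(-10.2);u=np.array([np.cos(a),np.sin(a)]);v=np.array([-u[1],u[0]])
P=pts(d,c)
for n,x,y,h in[('tileL',397,285,.02),('tileR',550,287,.02),('grL',427,340,.006),('grR',509,340,.006),('baseend',470,347,.006),('railOut',262,140,.024),('railIn',321,140,.018),('wallL',382,300,.02),('wallR',565,300,.02)]:
    q=ray(x,y,h)-O; print(n,(q@u*1000).round(1),(q@v*1000).round(1),P[int(y*.64)-2,int(x*.64),2].round(4))
R=s['eef_rot'];p=s['ee_pos'];w=s['gripper_width']/2
for n,sg in(('A',1),('B',-1)):
    t=p+R@[0,sg*(w+.00675),.017]; q=t[:2]-O; print(n,q@u*1000,q@v*1000,t[2])
```

```text
[ 0.50440106 -0.02153084  0.05441371]
tileL -120.8 30.1 0.0198
tileR -120.9 -31.4 0.0156
grL -149.7 17.3 0.007
grR -149.0 -19.3 0.0105
baseend -152.7 -2.1 0.0064
railOut -64.8 80.3 0.0237
railIn -64.6 59.3 -0.0011
wallL -127.3 36.3 0.0209
wallR -126.2 -37.9 0.0215
A -152.3368500211498 -4.675979710283695 0.03563419718111059
B -152.28896169265215 64.35102862846294 0.03923952912374523
```

>>> {"api": "arm_command", "payload": {
  "commands": [
    [[0.03, 0.15, 0], [0, 0, 0], 56],
    [[0, 0, -0.22], [0, 0, 0], 56],
    [[0, 0, -0.22], [0, 0, 0], 56],
    [[0, 0, -0.22], [0, 0, 0], 56],
    [[0, 0, -0.21], [0, 0, 0], 56]
  ]
}}

```text
time_s: 3.8
ee_pos: [0.5047, -0.0186, 0.0281]
eef_rot: [[0.985, -0.175, 0.009], [-0.175, -0.983, 0.048], [0.0, -0.049, -0.999]]
wrist_force: [-6.1, -15.7, 23.1]
gripper_width: 0.0556
gripper_force: 11.3
```

Run:
```python
from h import *
im,d,c=cap('wrist'); P=pts(d,c)
cv2.imwrite('pics/w4.png',cv2.resize(im,(800,600)))
O=np.array([.6492,-.0770]);a=np.radians(-10.2);u=np.array([np.cos(a),np.sin(a)]);v=np.array([-u[1],u[0]])
s=bot.observe();R=s['eef_rot'];p=s['ee_pos'];w=s['gripper_width']/2;print(p,s['wrist_force'],s['torque'],w)
for n,sg in(('A',1),('B',-1)):
    t=p+R@[0,sg*(w+.00675),.017]; q=t[:2]-O; print(n,q@u*1000,q@v*1000,t[2])
q=P[...,:2]-O; x=q@u;y=q@v
for nm,x0,y0 in(('railout',-60,78),('railin',-60,61),('flap',8,20),('flapR',8,-20)):
    m=(abs(x-x0/1000)<.006)&(abs(y-y0/1000)<.003); print(nm,m.sum(),np.median(P[m][:,2]).round(4) if m.any() else 0)
```

```text
[ 0.50461515 -0.01895313  0.02775358] [-3.72989667 -6.97248801 11.60269482] [-0.87943582  0.55409775  0.10687108] 0.02797592985633443
A -152.51181676961545 -2.334268580668236 0.00908842300815545
B -152.643833383124 67.03563816411638 0.012458797969770015
railout 175 0.0128
railin 299 0.0138
flap 0 0
flapR 0 0
```

View pics/w4.png

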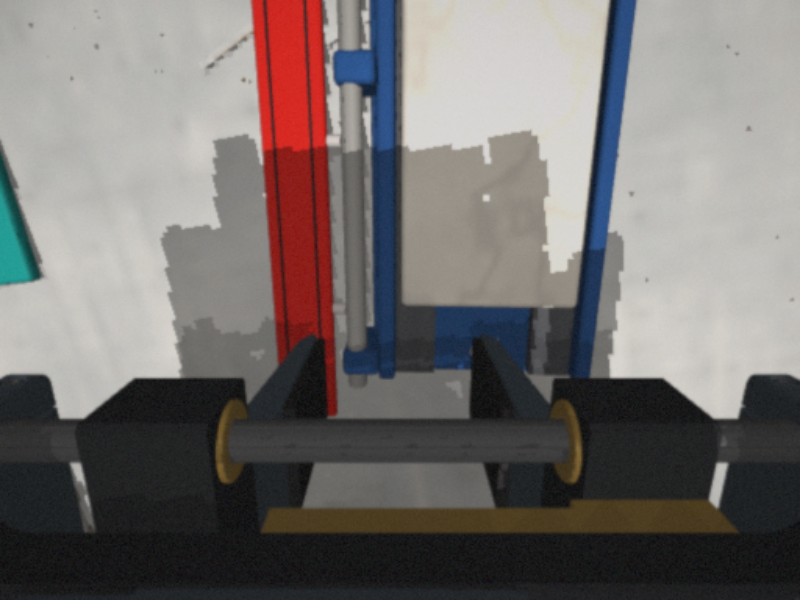

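Wrist view: the left finger is on the rail, now level at about 13 mm. The right finger stands in the groove behind the tile's rear edge (row 304). The force looks a bit high, so I'll ease up slightly and let it settle.

>>> {"api": "arm_command", "payload": {
  "commands": [
    [[0, 0, 0.02], [0, 0, 0], 56],
    [[0, 0, 0.02], [0, 0, 0], 56],
    [[0, 0, 0], [0, 0, 0], 56],
    [[0, 0, 0], [0, 0, 0], 56],
    [[0, 0, 0], [0, 0, 0], 56]
  ]
}}

```text
time_s: 4.35
ee_pos: [0.5047, -0.018, 0.0295]
eef_rot: [[0.984, -0.177, 0.009], [-0.177, -0.983, 0.05], [0.0, -0.051, -0.999]]
wrist_force: [-2.0, -4.3, 8.8]
gripper_width: 0.056
gripper_force: 4.6
```

>>> {"api": "arm_command", "payload": {
  "commands": [
    [[0.2, -0.036, 0], [0, 0, 0], 56],
    [[0.2, -0.036, 0], [0, 0, 0], 56],
    [[0.2, -0.036, 0], [0, 0, 0], 56],
    [[0.2, -0.036, 0], [0, 0, 0], 56],
    [[0.2, -0.036, 0], [0, 0, 0], 56]
  ]
}}

```text
time_s: 4.85
ee_pos: [0.5318, -0.0218, 0.0285]
eef_rot: [[0.984, -0.178, 0.002], [-0.178, -0.983, 0.053], [-0.007, -0.052, -0.999]]
wrist_force: [-6.5, 1.3, 7.9]
gripper_width: 0.0561
gripper_force: 3.9
```

>>> {"api": "arm_command", "payload": {
  "commands": [
    [[0.2, -0.036, 0], [0, 0, 0], 56],
    [[0.2, -0.036, 0], [0, 0, 0], 56],
    [[0.2, -0.036, 0], [0, 0, 0], 56],
    [[0.2, -0.036, 0], [0, 0, 0], 56],
    [[0.2, -0.036, 0], [0, 0, 0], 56]
  ]
}}

```text
time_s: 5.35
ee_pos: [0.562, -0.0272, 0.0285]
eef_rot: [[0.984, -0.178, 0.002], [-0.178, -0.983, 0.053], [-0.007, -0.052, -0.999]]
wrist_force: [-6.4, 1.6, 7.0]
gripper_width: 0.0559
gripper_force: 3.8
```

```bash
cat > st.py <<'E'
from h import *
im,d,c=cap('wrist'); P=pts(d,c); T=c['T']
O=np.array([.6492,-.0770]);a=np.radians(-10.2);u=np.array([np.cos(a),np.sin(a)]);v=np.array([-u[1],u[0]])
s=bot.observe();R=s['eef_rot'];p=s['ee_pos'];w=s['gripper_width']/2;print(s['time_s'],p,s['wrist_force'],s['torque'],w)
for n,sg in(('A',1),('B',-1)):
    t=p+R@[0,sg*(w+.00675),.017]; q=t[:2]-O; print(n,q@u*1000,q@v*1000,t[2])
q=P[...,:2]-O; x=q@u;y=q@v
for yy in(-24,24):   # tile top along the ledge
    m=(abs(y-yy/1000)<.004)&(P[...,2]>.0165)&(P[...,2]<.0235)&(x<.0); print('tile top x',yy,m.sum(),np.percentile(x[m],[1,99])*1000 if m.sum()>3 else 0)
m=(x>-.01)&(x<.06)&(abs(y)<.03)&(P[...,2]>.026);print('flap z',m.sum(),P[m][:,2].max() if m.any() else 0)
m=(x<-.0)&(abs(y-.07)<.005)&(P[...,2]<.03);print('rail z',np.median(P[m][:,2]))
cv2.imwrite('pics/last.png',cv2.resize(im,(800,600)))
E
python3 st.py
```

```text
5.4 [ 0.56354594 -0.02743916  0.0285826 ] [-4.01276029  1.4603148   4.79138059] [0.45644111 0.77520561 0.12683636] 0.02797459130372062
A -93.18415051533239 -0.1778463860625059 0.009789013220614422
B -93.12051046308794 69.17616061218746 0.01342310568946592
tile top x -24 2287 [-75.68026016  -0.66987328]
tile top x 24 2203 [-76.06474902  -0.56556662]
flap z 8203 0.05685629810358986
rail z 0.013013569065412234
```

>>> {"api": "arm_command", "payload": {
  "commands": [
    [[0.2, -0.036, 0], [0, 0, 0], 56],
    [[0.2, -0.036, 0], [0, 0, 0], 56],
    [[0.2, -0.036, 0], [0, 0, 0], 56],
    [[0.2, -0.036, 0], [0, 0, 0], 56],
    [[0.1, -0.018, 0], [0, 0, 0], 56]
  ]
}}

```text
time_s: 5.9
ee_pos: [0.5898, -0.0322, 0.0284]
eef_rot: [[0.984, -0.178, 0.004], [-0.178, -0.983, 0.052], [-0.005, -0.052, -0.999]]
wrist_force: [-5.9, 1.8, 5.5]
gripper_width: 0.0561
gripper_force: 3.5
```

>>> {"api": "arm_command", "payload": {
  "commands": [
    [[0.06, -0.011, 0], [0, 0, 0], 56],
    [[0.06, -0.011, 0], [0, 0, 0], 56],
    [[0.05, -0.009, 0], [0, 0, 0], 56],
    [[0, 0, 0], [0, 0, 0], 56],
    [[0, 0, 0], [0, 0, 0], 56]
  ]
}}

```text
time_s: 6.4
ee_pos: [0.5937, -0.0329, 0.0285]
eef_rot: [[0.984, -0.178, 0.002], [-0.178, -0.983, 0.053], [-0.008, -0.052, -0.999]]
wrist_force: [-7.2, 1.3, 6.3]
gripper_width: 0.0559
gripper_force: 4.4
```

```bash
python3 st.py
```

```text
6.45 [ 0.59365888 -0.03283733  0.02845676] [-5.56247284  1.03233545  7.42914049] [0.47443315 1.12370868 0.07217675] 0.027976053482926692
A -62.65136685305244 -0.15939003484730865 0.009663134196385533
B -62.570988437931575 69.1974899162581 0.013297952590016152
tile top x -24 1211 [-43.98166554  -0.38103972]
tile top x 24 1184 [-44.97999282  -0.18016912]
flap z 18648 0.1819398828207255
rail z 0.012931000688633704
```

>>> {"api": "arm_command", "payload": {
  "commands": [
    [[0.04, -0.007, 0], [0, 0, 0], 56],
    [[0.04, -0.007, 0], [0, 0, 0], 56],
    [[0, 0, 0], [0, 0, 0], 56],
    [[0, 0, 0], [0, 0, 0], 56],
    [[0, 0, 0], [0, 0, 0], 56]
  ]
}}

```text
time_s: 6.95
ee_pos: [0.5939, -0.0329, 0.0284]
eef_rot: [[0.984, -0.178, -0.003], [-0.178, -0.983, 0.054], [-0.012, -0.052, -0.999]]
wrist_force: [-11.1, 2.6, 11.3]
gripper_width: 0.0559
gripper_force: 6.4
```

>>> {"api": "arm_command", "payload": {
  "commands": [
    [[0.05, -0.009, 0], [0, 0, 0], 56],
    [[0.05, -0.009, 0], [0, 0, 0], 56],
    [[0, 0, 0], [0, 0, 0], 56],
    [[0, 0, 0], [0, 0, 0], 56],
    [[0, 0, 0], [0, 0, 0], 56]
  ]
}}

```text
time_s: 7.45
ee_pos: [0.5941, -0.033, 0.0284]
eef_rot: [[0.984, -0.179, -0.009], [-0.178, -0.982, 0.055], [-0.019, -0.052, -0.998]]
wrist_force: [-16.7, 2.9, 16.7]
gripper_width: 0.0564
gripper_force: 9.4
```

```bash
python3 st.py
```

```text
7.5 [ 0.59414761 -0.03296402  0.02838297] [-17.62165306   3.2242234   15.4733386 ] [ 0.57217892  2.95482072 -0.15485262] 0.028036482318855936
A -62.369497070760715 -0.2592602839106731 0.009591959775996903
B -62.21687209397095 69.21855099450647 0.013226220919257861
tile top x -24 1202 [-44.33153453  -0.45644638]
tile top x 24 1174 [-44.56099748  -0.21731564]
flap z 18916 0.1809881969194679
rail z 0.012801734218500171
```

View pics/last.png

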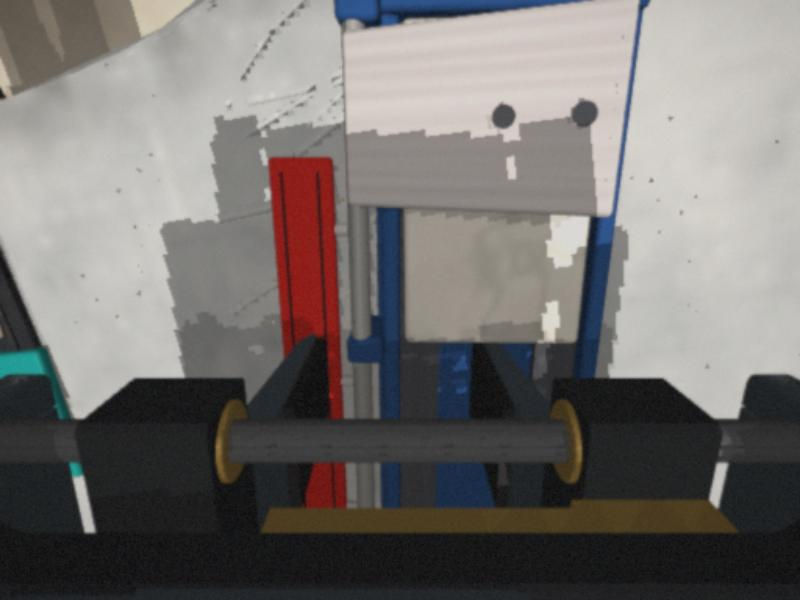

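The view shows the tile under the open flap, with its rear edge at row 340 (x = -44 mm), square against the stop: the push force rose to 17 N with no further motion. Next I back off, let the flap close slowly, and move clear.

>>> {"api": "arm_command", "payload": {
  "commands": [
    [[-0.1, 0.018, 0], [0, 0, 0], 56],
    [[-0.1, 0.018, 0], [0, 0, 0], 56],
    [[-0.15, 0.027, 0], [0, 0, 0], 56],
    [[-0.15, 0.027, 0], [0, 0, 0], 56],
    [[0, 0, 0], [0, 0, 0], 56]
  ]
}}

```text
time_s: 8.0
ee_pos: [0.5887, -0.032, 0.0298]
eef_rot: [[0.984, -0.178, 0.013], [-0.178, -0.983, 0.051], [0.004, -0.052, -0.999]]
wrist_force: [2.3, 0.1, 5.5]
gripper_width: 0.056
gripper_force: 2.6
```

>>> {"api": "arm_command", "payload": {
  "commands": [
    [[0, 0, 0.1], [0, 0, 0], 56],
    [[0, 0, 0.1], [0, 0, 0], 56],
    [[0, 0, 0.1], [0, 0, 0], 56],
    [[0, 0, 0.1], [0, 0, 0], 56],
    [[0, 0, 0.3], [0, 0, 0], 56]
  ]
}}

```text
time_s: 8.5
ee_pos: [0.5861, -0.0318, 0.0493]
eef_rot: [[0.984, -0.178, 0.006], [-0.178, -0.983, 0.051], [-0.003, -0.052, -0.999]]
wrist_force: [-0.1, 0.2, -0.9]
gripper_width: 0.0557
gripper_force: 0.0
```

>>> {"api": "arm_command", "payload": {
  "commands": [
    [[-0.2, 0.04, 0.6], [0, 0, 0], 56],
    [[-0.2, 0.04, 0.8], [0, 0, 0], 56],
    [[-0.2, 0.04, 0.8], [0, 0, 0], 56],
    [[-0.2, 0.04, 0.8], [0, 0, 0], 56],
    [[-0.2, 0.04, 0.8], [0, 0, 0], 56]
  ]
}}

```text
time_s: 9.0
ee_pos: [0.5567, -0.0259, 0.1655]
eef_rot: [[0.984, -0.178, 0.009], [-0.178, -0.983, 0.051], [-0.0, -0.052, -0.999]]
wrist_force: [0.1, -1.3, -1.0]
gripper_width: 0.0558
gripper_force: 0.0
```

>>> {"api": "arm_command", "payload": {
  "commands": [
    [[-0.2, 0.04, 0.5], [0, 0, 0], 56],
    [[-0.2, 0.04, 0.3], [0, 0, 0], 56],
    [[0, 0, 0], [0, 0, 0], 56],
    [[0, 0, 0], [0, 0, 0], 56],
    [[0, 0, 0], [0, 0, 0], 56]
  ]
}}

```text
time_s: 9.5
ee_pos: [0.5449, -0.0234, 0.1869]
eef_rot: [[0.984, -0.178, 0.007], [-0.178, -0.983, 0.051], [-0.002, -0.052, -0.999]]
wrist_force: [-0.3, -0.2, -0.9]
gripper_width: 0.0561
gripper_force: 0.0
```

```bash
python3 st.py
python3 - <<'E'
from h import *
im,d,c=cap('wrist');P=pts(d,c)
O=np.array([.6492,-.0770]);a=np.radians(-10.2);u=np.array([np.cos(a),np.sin(a)]);v=np.array([-u[1],u[0]]);q=P[...,:2]-O; x=q@u;y=q@v
for x0,y0 in((30,35),(30,0),(30,-25),(-60,61),(-60,79)):
    m=(abs(x-x0/1000)<.008)&(abs(y-y0/1000)<.002);print(x0,y0,m.sum(),np.median(P[m][:,2]) if m.any() else 0)
E
```

```text
9.55 [ 0.54503207 -0.0234378   0.18689205] [ 0.92105959 -0.03040682 -0.01441698] [-0.02293119  0.04987386 -0.01592139] 0.02784365899218231
A -112.07215920200403 0.6034400040303133 0.1681213767920969
B -112.00798116689639 69.69767457689596 0.17170852048021598
tile top x -24 385 [-44.68685336  -0.3652579 ]
tile top x 24 392 [-45.77247127  -0.10673392]
flap z 4020 0.03835620392781797
rail z 0.01890416214205265
30 35 76 0.029607058505942307
30 0 89 0.033679386937138844
30 -25 91 0.035592125804760455
-60 61 84 0.01699313441614017
-60 79 58 0.020958010284636897
```

View pics/last.png

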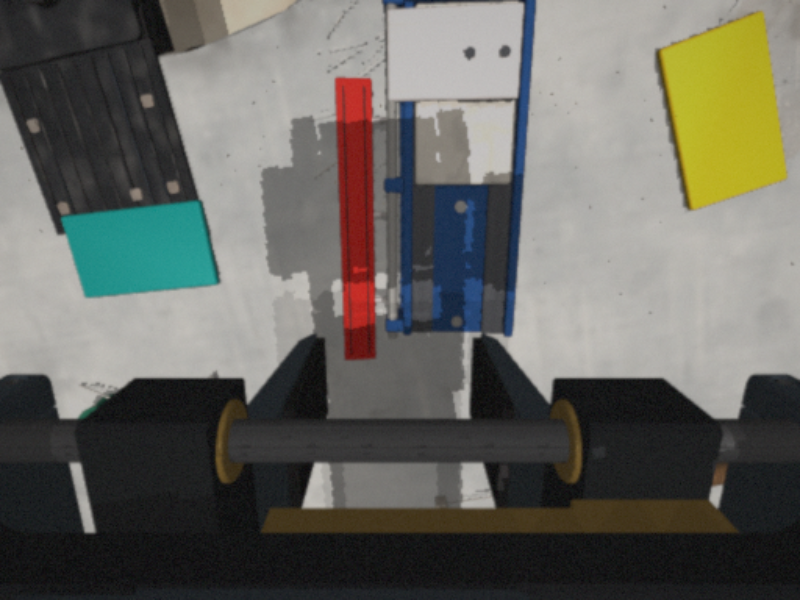

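The flap is closed on the tile at a slope of about 0.10 rad. The tile's rear edge is still at about -44.7 mm, and the arm is clear.

```bash
python3 -c "
from plant import bot
print(bot.job_done())"
```

```text
the job is handed in; nothing more can be done
None
```

The white tile is home against the end stop with the flap closed on it, the arm is clear, and the job was handed in at about 9.6 s; no verdict was returned.

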